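# Lay the coordinate square against the slide tray on the light panel

## Task

Lay the yellow L-shaped square flat on the sloping light panel, with its inner corner round the upper left corner of the green slide tray: the long leg along the tray's upper edge, the short leg down its left edge. Press it gently home against both edges at once so that both legs are flush, without pushing the tray out of place or bearing hard on the panel, then let go and leave it lying there; leave everything else alone.

Things in the scene. Friction and masses are not known exactly. Their poses are not given: they have to be found in the camera images.
- square: Loose yellow L-shaped square, black scale marks and black grip, 0.18 kg nominal, starts flat on the bench, z up. Plates 8 mm thick. From the inner corner (point square_corner) the long leg covers x 0 to 34, y -150 to +34 mm; the short leg x -75 to 0, y 0 to +34 mm. Origin: on the underside below the middle of the grip.
- square_corner (a point): the inner corner of the L, at its underside, 17 mm in -x and 35 mm in +y from the origin of square; axes as square. The inner edges are the long leg's side facing -x and the short leg's side facing -y.
- square_end (a point): far end of the long leg's inner edge, at its underside, 150 mm in -y from square_corner
- square_grip (a point): middle of the top of the square's black grip, an upright block on the long leg, 16 mm thick along x, 70 mm long along y, its top 42 mm above the square's underside, straight above the origin of square
- viewer: grey light panel for slides, fixed. Origin on the bench below its middle; x from its low front (robot side) to its high back, y to its left, z up. Upper face white, 220 mm up the slope by 340 mm wide, rising 30 degrees towards +x, its middle 85 mm above the origin. A dark ledge 8 mm wide, 12 mm high runs along its low edge.
- tray: green tray with five glass slides, flat on the panel above its ledge: 90 mm up the slope (x, 30 degrees above level), 170 mm wide (y, level, to the left), rim 12 mm high (z, square to the panel). Origin: middle of its underside, on the panel face. It can only slide sideways along y; a push above about 8 N moves it.
- tray_corner (a point): the tray's upper left corner (high side, +y side; left as seen from the robot), at its underside on the panel face: 45 mm in x and 85 mm in y from the tray's origin; axes as tray
- slide_box: loose orange lidded box for microscope slides, 100 x 172 x 41 high (mm); bystander; origin at the centre of its underside
- wash_bottle: loose white plastic bottle, green cap, 64 across, 150 high (mm); bystander; origin at the centre of its underside
- stain_jar: loose amber glass jar, black lid, 72 across, 100 high (mm); bystander; origin at the centre of its underside
- tube_rack: loose blue stepped tube rack, 90 x 200 x 75 high (mm); bystander; origin at the centre of its underside
- stain_dish: loose open white ceramic dish, 90 x 100 x 45 high (mm); bystander; origin at the centre of its underside
Mind the look-alikes: they are no part of the job. There is more than one size of the square; the job needs the smaller.

How it is judged (in metres and radians):
On the way:
1. the square lies flat on the panel, flush with the tray's upper and left edges, and is pressed lightly (over 1 N each) against both edges at once (x of square_corner in the frame of tray_corner between -0.002 and 0.002 m and y of square_corner in the frame of tray_corner between -0.002 and 0.002 m and z of square_corner in the frame of tray_corner between -0.0025 and 0.0025 m and angle between the y axis of square and the y axis of tray, either way round below 0.025 rad and angle between the z axis of square and the z axis of tray, either way round below 0.03 rad and y of square_end in the frame of tray_corner below -0.12 m and contact force between square and tray_upper_rim above 1 N and contact force between square and tray_left_rim above 1 N), for 0.15 s.
At the end, for the whole second after the job is handed in: The square lies released and still, flat on the panel (2.5 mm, 0.03 rad), its inner corner within 2 mm of the tray's upper left corner along both edges, its long leg along the upper edge to the right within 0.025 rad; the tray is within 6 mm of its start (x of square_corner in the frame of tray_corner between -0.002 and 0.002 m and y of square_corner in the frame of tray_corner between -0.002 and 0.002 m and z of square_corner in the frame of tray_corner between -0.0025 and 0.0025 m and angle between the y axis of square and the y axis of tray, either way round below 0.025 rad and angle between the z axis of square and the z axis of tray, either way round below 0.03 rad and y of square_end in the frame of tray_corner below -0.12 m and linear speed of square below 0.01 m/s and distance of tray_corner from where it was at the start of the episode below 0.006 m); the robot touches nothing.
It fails at once if the tray is pushed more than 6 mm out of place (distance of tray_corner from where it was at the start of the episode above 0.006 m).
It fails at once if the square is pressed on the light panel and tray with more than 60 N (contact force between square and viewer above 60 N).
It fails at once if a bystander is shifted by more than 30 mm (distance of any of slide_box, wash_bottle, stain_jar, tube_rack, stain_dish from where it was at the start of the episode above 0.03 m).
It also fails if it takes over 51 s, if anything falls off the work surface, if the arm or the gripper's body presses on something with over 40 N, if the wrist force passes 120 N, or if a joint passes its speed limit or range.

## Robot

A 6-joint arm with a two-finger parallel gripper is mounted at the origin on the work surface. World frame = base frame: x ahead of the robot, y to its left, z up, the work surface at z = 0. Lengths are in m, angles in degrees, forces in N, time in s.
With the tool pointing down it reaches from about 0.375 to 0.75 m from the base axis. Payload 9 kg.
Tool frame: the origin (TCP) lies where the fingers leave the gripper's body, on its centre line; the fingertips stand 73 mm ahead of it and the grasp point (between the pads) lies 54 mm ahead of it (robot.tip_reach is the distance from the TCP to the fingertips, in m); z points along the fingers, y is the line along which they close (so a half turn about z gives the same grasp; the last joint's range is limited). The gripper opens to 85 mm and grips with 20 to 120 N. Pads are 22 mm wide; open, the fingers measure 114 mm over their backs; the gripper's body (76 mm by 85 mm) begins 54 mm behind the grasp point. The pads swing forward as they close: fully open they stand 13 mm farther back than shut.
Start: joints at [51.24, 5.964, 5.575, 89.605, 0, 77.527], TCP at [0.266, 0.538, 0.304] pointing down, gripper open.
Joint ranges: [-171.21, 171.21], [-48.23, 106.86], [-62.78, 66.21], [-105.2, 120.99], [-86.42, 89.51], [-180, 180]. Speed limits (degrees/s): [127.2, 127.2, 147.25, 180, 180, 180].

## Interface

Orientations are given as [roll, pitch, yaw] about the fixed x, y, z axes, in that order (R = Rz(yaw) Ry(pitch) Rx(roll)).
In Python, from plant import robot gives the robot as it stands. Calls block until the motion is done:
- robot.move_pose(position, orientation): joint-space move of the TCP to a pose.
- robot.line_to(position, vel=0.15, rotation=None, guard=None): straight line of the TCP; rotation=None keeps the orientation; vel is the mean speed in m/s. With guard (N) it stops when the force on the tool has changed by that much, and returns True; else False.
- robot.goto_joints(angles): joint-space move.
- robot.set_gripper(opening): finger opening in m; the grip force is fixed at half the most; returns when the fingers have stopped.
- robot.pause(seconds).
- robot.ik(position, orientation): joint angles nearest the present ones, or None.
- robot.observe(): the state.
- robot.grab_frame(name): name is "scene" or "top" or "wrist"; returns the picture (384x512x3 uint8, blue, green, red); there is no depth.
- robot.get_calibration(name): a dict with "vertical_fov" (degrees; the focal length in pixels is half the picture's height over the tangent of half this angle, whatever the lens; pixels are square), "cx", "cy" (the principal point, pixels), "rvec" (rotation vector, rad) and "tvec" (3), from world to camera coordinates, as OpenCV has them. Camera axes: x right, y down, z forward; pixel columns grow to the right and rows downward; lengths in m; the calibration is good to about 2 mm. A picture is of the moment at which its call begins: read the wrist's pose just before it. get_calibration takes no time and is no camera call; for the wrist camera it gives the pose at the moment of the call.
A pose or a line that the arm cannot do raises robot.IKError and nothing moves.
- robot.job_done(): hands the job in; it is judged then, once.
The state is a dict: "time": time; "q": joint angles; "qvel": joint speeds; "joint_torque": joint torques, N m; "tool_pos": TCP position; "tcp_rot": TCP orientation; "ft_force": force on the tool from outside, world axes, zero at the start; "torque": the same for the moment, N m; "gripper_width": finger opening in m; "gripper_force": force on a finger pad.
Only numpy, scipy, OpenCV 4.12 (cv2) and the standard library are available. Lean on these libraries where they do the work, as an engineer would, in place of code of your own. Each camera call takes 0.05 s, during which the arm holds its last target. There are 200 camera calls.

## Working session

There is one attempt and no reset: what is moved stays moved. The work goes in short steps, each a Python script; the robot and the scene stay as the last script left them, time stands still between calls to the robot, and variables do not carry over. Pictures are saved under pics/ and viewed, at most 10 in all, crops included, and the job is handed in when it is done.

```bash
ls; mkdir -p pics; python3 - <<'E'
from plant import robot
import cv2,numpy as np
print(robot.observe())
for n in ["scene","top","wrist"]:
    f=robot.grab_frame(n); cv2.imwrite(f"pics/{n}0.png",f); c=robot.get_calibration(n)
    R=cv2.Rodrigues(np.array(c["rvec"]))[0]; print(n,c,"pos",-R.T@np.array(c["tvec"]))
E
```

```text
pics
{'time': 0.0, 'q': array([ 5.12390417e+01,  5.99877330e+00,  5.52599023e+00,  8.96062886e+01,
       -1.22432751e-03,  7.75276833e+01]), 'qvel': array([ 0.05540504,  0.12071342, -0.00676332,  0.04604315, -0.06946773,
       -0.02178746]), 'joint_torque': array([ 3.66314576e-03, -5.56929517e+01,  5.03652298e+01,  1.68909231e-02,
       -1.57271693e-04,  4.21159666e-05]), 'tool_pos': array([0.26555917, 0.53774713, 0.30311043]), 'tcp_rot': array([-1.79922530e+02, -1.58815106e-02,  1.53711349e+02]), 'ft_force': array([ 0.26272195, -0.39866508,  0.02694787]), 'torque': array([ 0.03368834,  0.00446766, -0.0032274 ]), 'gripper_force': 0.0, 'gripper_width': 0.08555548115234198}
scene {'vertical_fov': 55.07452682570538, 'cx': 254.4458274799525, 'cy': 191.1297868811577, 'rvec': array([ 1.28849171,  2.17901691, -0.98389263]), 'tvec': array([ 0.14959038, -0.30331555,  1.5147802 ])} pos [1.24639721 0.51015635 0.77147337]
top {'vertical_fov': 48.14775490226387, 'cx': 250.8010539259471, 'cy': 193.49099942005364, 'rvec': array([ 2.14838882, -2.15644667,  0.15759874]), 'tvec': array([0.11530349, 0.56292076, 1.3730546 ])} pos [0.36736755 0.1233209  1.43711052]
wrist {'vertical_fov': 65.7592172682584, 'cx': 253.4694096669858, 'cy': 189.57934278021182, 'rvec': array([-2.47176909, -1.53610743, -0.19966144]), 'tvec': array([-0.5994    , -0.03297369,  0.37799545])} pos [0.20653018 0.56766837 0.37194904]
```

View pics/top0.png

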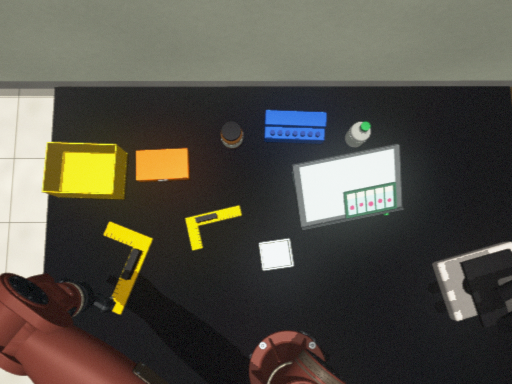

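View pics/scene0.png

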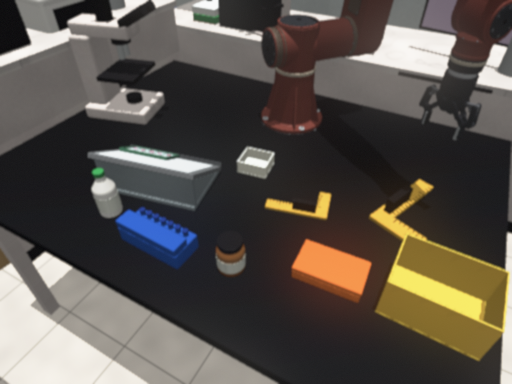

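Candidates in the top view are a yellow L at (213,222) and a larger yellow L at (130,262). The yellow bin at (85,170) is neither. The smaller L, at (213,222), fits: its long leg runs right and its short leg down. I'll confirm that in a crop and measure both squares and the panel.

```bash
cat > h.py <<'E'
import cv2,numpy as np
from scipy.spatial.transform import Rotation as Ro
def cam(c,h=384):
    f=h/2/np.tan(np.radians(c["vertical_fov"]/2)); K=np.array([[f,0,c["cx"]],[0,f,c["cy"]],[0,0,1]])
    return K,cv2.Rodrigues(np.array(c["rvec"],float))[0],np.array(c["tvec"],float)
def ray(c,px):
    K,R,t=cam(c); px=np.atleast_2d(px).astype(float)
    d=np.c_[px,np.ones(len(px))]@np.linalg.inv(K).T@R
    return -R.T@t,d
def onplane(c,px,p0,n):
    o,d=ray(c,px); s=((np.asarray(p0)-o)@n)/(d@n); return o+d*s[:,None]
def onz(c,px,z): return onplane(c,px,[0,0,z],np.array([0,0,1.]))
def proj(c,P):
    K,R,t=cam(c); q=(np.atleast_2d(P)@R.T+t)@K.T; return q[:,:2]/q[:,2:]
E
python3 - <<'E'
from plant import robot
from h import *
f=cv2.imread("pics/top0.png"); c=robot.get_calibration("top")
hsv=cv2.cvtColor(f,cv2.COLOR_BGR2HSV)
y=cv2.inRange(hsv,(22,150,100),(35,255,255))
for k in cv2.findContours(y,cv2.RETR_EXTERNAL,cv2.CHAIN_APPROX_NONE)[0]:
    if cv2.contourArea(k)>150:
        a=cv2.approxPolyDP(k,4,True)[:,0]; print(cv2.contourArea(k),a.tolist(),onz(c,a,.008)[:,:2].round(3).tolist())
print("viewer low corners",onz(c,[[303,228],[402,208]],.03).round(3).tolist(),"high",onz(c,[[294,165],[398,147]],.14).round(3).tolist())
w=robot.get_calibration("wrist"); K,R,t=cam(w); o=robot.observe()
T=Ro.from_euler("xyz",o["tcp_rot"],degrees=True).as_matrix()
print("cam in tool",T.T@(-R.T@t-o["tool_pos"]),"axes\n",(T.T@R.T).round(3))
cv2.imwrite("pics/crop0.png",cv2.resize(f[190:330,90:300],None,fx=3.6,fy=3.6,interpolation=cv2.INTER_CUBIC))
E
```

```text
1290.5 [[109, 221], [104, 235], [142, 251], [131, 278], [120, 277], [112, 294], [112, 311], [120, 314], [152, 238]] [[0.477, 0.584], [0.431, 0.599], [0.378, 0.472], [0.291, 0.505], [0.294, 0.541], [0.24, 0.565], [0.186, 0.563], [0.177, 0.536], [0.42, 0.44]]
822.0 [[239, 205], [186, 217], [192, 250], [202, 247], [199, 225], [241, 215]] [[0.529, 0.153], [0.489, 0.329], [0.38, 0.307], [0.39, 0.275], [0.463, 0.285], [0.495, 0.146]]
4236.5 [[48, 142], [42, 191], [123, 198], [127, 153], [116, 144]] [[0.747, 0.803], [0.578, 0.812], [0.554, 0.541], [0.708, 0.533], [0.739, 0.571]]
viewer low corners [[0.45, -0.057, 0.03], [0.515, -0.385, 0.03]] high [[0.637, -0.019, 0.14], [0.693, -0.343, 0.14]]
cam in tool [ 0.06620903  0.00052837 -0.06864045] axes
 [[-0.    -0.966 -0.26 ]
 [ 1.     0.    -0.002]
 [ 0.002 -0.26   0.966]]
```

View pics/crop0.png

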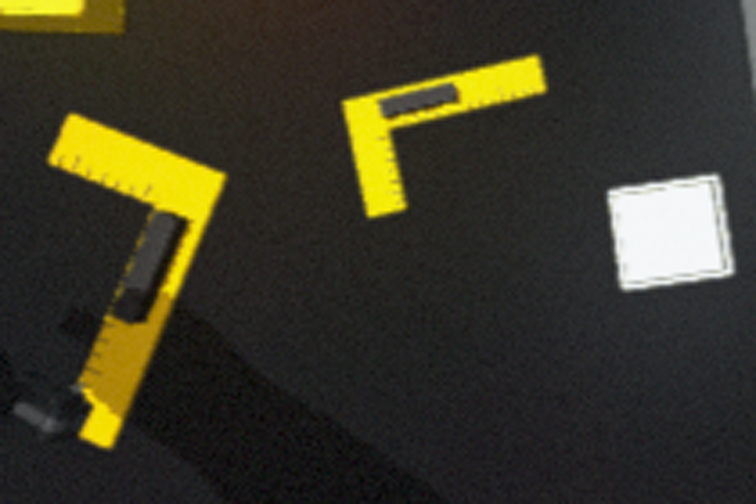

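The crop shows the small L at full-image (213,222) with outer legs of about 184 x 109 mm, which is the one wanted. The L at (130,262) is about 265 mm long, so it's the large one. Next, close looks at the panel and the square with the wrist camera.

```bash
cat >> h.py <<'E'
def Rsq(yaw,tilt): return Ro.from_euler("ZY",[yaw,-tilt],degrees=True).as_matrix()
def Rtool(S,s): return S@Ro.from_euler("ZX",[s*90,180],degrees=True).as_matrix()
def eul(R): return Ro.from_matrix(R).as_euler("xyz",degrees=True)
E
cat > look.py <<'E'
from plant import robot
from h import *
import json
c=robot.get_calibration("top")
S=Rsq(11.2,30); mid=np.array([.574,-.2,.085])
tc=onplane(c,[[344,191]],mid,S[:,2])[0]; print("tray corner approx",tc)
org=np.array([.487,.255,0.])
for s in (1,-1):
    Rp=Rtool(S,s); p=tc+S@[.017,-.035,.031]-Rp[:,2]*.054
    Rg=Rtool(Rsq(12.9,0),s); g=org+[0,0,.085]
    lp=tc+S@[0,-.05,0]-Rp@[-.01,0,.22]; lg=org-Rg@[-.01,0,.22]
    print(s,[None if q is None else np.round(q) for q in (robot.ik(p,eul(Rp)),robot.ik(p+[0,0,.1],eul(Rp)),robot.ik(lp,eul(Rp)),robot.ik(g,eul(Rg)),robot.ik(lg,eul(Rg)))])
E
python3 look.py
```

```text
tray corner approx [ 0.56444916 -0.18411087  0.08137266]
1 [array([-45., -18., -35.,  55.,  25.,  38.]), array([-45., -20., -27.,  66.,  25.,  38.]), array([-54., -29., -32.,  73.,  27.,  28.]), array([ 14.,   2., -22.,  66.,   0.,  91.]), array([ 15.,  -2., -12.,  81.,   0.,  92.])]
-1 [array([ -45.,  -18.,  -35.,   55.,   25., -142.]), array([ -45.,  -20.,  -27.,   66.,   25., -142.]), array([ -55.,  -26.,  -30.,   73.,   27., -153.]), array([ 14.,   2., -22.,  66.,   0., -89.]), array([ 13.,  -3., -12.,  81.,   0., -90.])]
```

```bash
cat >> look.py <<'E'
import pickle
out={}
s=1
for n,pos,R in (("sq",None,Rtool(Rsq(12.9,0),1)),("pan",None,Rtool(S,1))):
    p=org-R@[-.01,0,.22] if n=="sq" else tc+S@[0,-.05,0]-R@[-.01,0,.24]
    robot.move_pose(p,eul(R)); robot.pause(.2)
    out[n]=robot.get_calibration("wrist"); f=robot.grab_frame("wrist"); cv2.imwrite(f"pics/w_{n}.png",f)
o=robot.observe(); print(o["time"],o["tool_pos"],o["tcp_rot"],o["ft_force"])
pickle.dump(out,open("cal.pkl","wb"))
cv2.imwrite("pics/w_both.png",np.hstack([cv2.resize(cv2.imread(f"pics/w_{n}.png"),(400,300)) for n in out]))
E
python3 look.py
```

```text
tray corner approx [ 0.56444916 -0.18411087  0.08137266]
1 [array([-45., -18., -35.,  55.,  25.,  38.]), array([-45., -20., -27.,  66.,  25.,  38.]), array([-54., -29., -32.,  73.,  27.,  28.]), array([ 14.,   2., -22.,  66.,   0.,  91.]), array([ 15.,  -2., -12.,  81.,   0.,  92.])]
-1 [array([ -45.,  -18.,  -35.,   55.,   25., -142.]), array([ -45.,  -20.,  -27.,   66.,   25., -142.]), array([ -55.,  -26.,  -30.,   73.,   27., -153.]), array([ 14.,   2., -22.,  66.,   0., -89.]), array([ 13.,  -3., -12.,  81.,   0., -90.])]
3.8583 [ 0.4547913  -0.24618372  0.28915119] [ 1.50006273e+02 -1.46368372e-02  1.01256723e+02] [-1.15845918  0.9679137   0.55934337]
```

View pics/w_both.png

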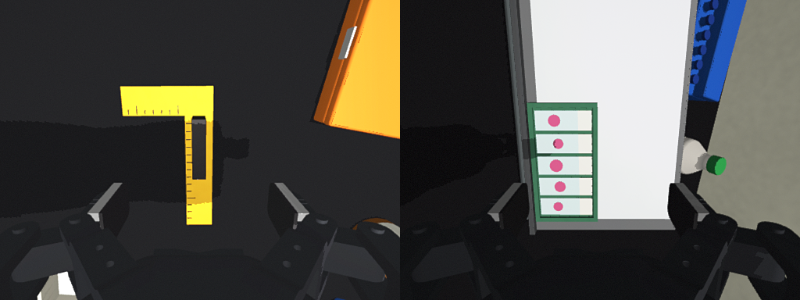

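Left: the small square has its inner corner near full-frame px (238,147), with the grip along the long leg at (254,190). Right: the green tray's upper-left corner is near (252,132), and the white panel spans columns 165–370.

```bash
cat > meas.py <<'E'
from h import *
import pickle
cal=pickle.load(open("cal.pkl","rb"))
def edges(mask,win,axis,which):   # row/col-wise first/last mask pixel, line-fitted
    r0,r1,c0,c1=win; m=mask[r0:r1,c0:c1]>0; pts=[]
    if axis=="h": m=m.T
    for i,l in enumerate(m):
        k=np.flatnonzero(l)
        if len(k): 
            j=k[0]-.5 if which==0 else k[-1]+.5
            pts.append((j+c0,i+r0) if axis=="v" else (i+c0,j+r0))
    P=np.float32(pts); vx,vy,x,y=cv2.fitLine(P,cv2.DIST_HUBER,0,.01,.01).ravel()
    return np.array([vx,vy]),np.array([x,y])
def inter(a,b):
    s=np.linalg.solve(np.c_[a[0],-b[0]],b[1]-a[1]); return a[1]+s[0]*a[0]
def pts(e,d=60): return np.array([e[1]-d*e[0],e[1]+d*e[0]])
# square
f=cv2.imread("pics/w_sq.png"); hsv=cv2.cvtColor(f,cv2.COLOR_BGR2HSV)
y=cv2.inRange(hsv,(18,130,60),(38,255,255)); n,l,st,_=cv2.connectedComponentsWithStats(y)
k=[i for i in range(1,n) if l[:, :][125,200]==i]; y=np.uint8(l==k[0])*255 if k else y
print("stats",[s.tolist() for s in st[1:] if s[4]>500])
out=edges(y,(125,275,200,300),"v",1); inn=edges(y,(160,275,200,300),"v",0)
top=edges(y,(90,160,162,265),"h",0); bot=edges(y,(90,160,162,228),"h",1); end=edges(y,(200,320,245,268),"h",1)
c=cal["sq"]; P=[onz(c,[inter(a,b)],.008)[0] for a,b in ((inn,bot),(out,top),(inn,end),(out,end))]
P=np.array(P); yaw=[np.degrees(np.arctan2(-d[0],d[1])) for d in (P[0]-P[2],P[1]-P[3])]
print("corner,outer,end",P[:,:2].round(4).tolist(),"yaw",yaw,"len",np.linalg.norm(P[0]-P[2]),np.linalg.norm(P[1]-P[3]),np.linalg.norm(P[2]-P[3]))
S=Rsq(np.mean(yaw),0); Q=[(0,0,0),(.034,.034,0),(0,-.15,0),(.034,-.15,0)]
o=np.mean([p-S@q for p,q in zip(P,Q)],0); org=o+S@[.017,-.035,0]; org[2]=0; print("square corner",o,"origin",org)
# grip check: black block top has no yellow; report its columns at z=.042
g=cv2.imread("pics/w_sq.png")[155:225,225:275]; 
# tray
f=cv2.imread("pics/w_pan.png"); hsv=cv2.cvtColor(f,cv2.COLOR_BGR2HSV); c=cal["pan"]
gr=cv2.inRange(hsv,(55,70,40),(90,255,255)); gr[:, :150]=0; gr[:,300:]=0
n,l,st,_=cv2.connectedComponentsWithStats(gr); gr=np.uint8(l==1+np.argmax(st[1:,4]))*255
print("green",st[1+np.argmax(st[1:,4])].tolist())
up=edges(gr,(140,270,200,300),"v",1); left=edges(gr,(100,200,175,248),"h",0); low=edges(gr,(140,270,150,250),"v",0); right=edges(gr,(200,320,180,240),"h",1)
wh=cv2.inRange(hsv,(0,0,150),(180,40,255))
wl=edges(wh,(10,115,130,300),"v",0); wr=edges(wh,(10,250,260,420),"v",1)
print("white cols",wl[1],wr[1],wr[0],"tray up",up)
mid=np.array([.574,-.2,.085]); yv=11.2
for _ in range(6):
    V=Rsq(yv,30); A=onplane(c,pts(up),mid+V[:,2]*.012,V[:,2]); d=V.T@(A[0]-A[1]); d*=np.sign(d[1])
    yv+=np.degrees(np.arctan2(-d[0],d[1])); V=Rsq(yv,30)   # small residual
    a=V.T@(onplane(c,pts(wl),mid,V[:,2]).mean(0)-mid); b=V.T@(onplane(c,pts(wr),mid,V[:,2]).mean(0)-mid)
    mid=mid+V[:,0]*(a[0]+b[0])/2; mid[2]=.085
C=onplane(c,[inter(up,left),inter(low,left),inter(up,right),inter(low,right)],mid+V[:,2]*.012,V[:,2])
print("panel mid",mid,"yaw",yv,"white x",a[0],b[0])
print("tray dims",np.linalg.norm(C[0]-C[1]),np.linalg.norm(C[0]-C[2]),"local",((C-mid)@V).round(4).tolist())
tc=C[0]-V[:,2]*.012; print("tray corner",tc)
pickle.dump(dict(org=org,yaw=np.mean(yaw),tc=tc,yv=yv,mid=mid),open("m.pkl","wb"))
E
python3 meas.py
```

```text
stats [[423, 0, 89, 176, 10739], [153, 109, 121, 179, 8081]]
corner,outer,end [[0.4606, 0.2915], [0.4872, 0.3341], [0.4947, 0.1462], [0.5289, 0.1541]] yaw [np.float64(13.220589015485206), np.float64(13.05278217619016)] len 0.14927105850057315 0.18483755965002913 0.03512771010796591
square corner [0.46116755 0.29238176 0.008     ] origin [0.48567729 0.26216136 0.        ]
green [162, 131, 91, 153, 4370]
white cols [169.90001  62.     ] [362.94568 105.70698] [ 0.09058613 -0.99588865] tray up (array([-4.371139e-08, -1.000000e+00], dtype=float32), array([252.5, 204.5], dtype=float32))
panel mid [ 0.5815201  -0.19850381  0.085     ] yaw 11.258408404642939 white x -0.09625783041657825 0.09627654837677983
tray dims 0.0906160669677116 0.17134372908275686 local [[-0.0155, 0.0232, 0.012], [-0.1062, 0.0231, 0.012], [-0.0155, -0.1482, 0.012], [-0.1065, -0.1483, 0.012]]
tray corner [ 0.56379425 -0.17840592  0.07722831]
```

The tray dimensions come out 0.7 % large, so the plane sits about 1.5–2 mm higher than modelled, and I'll correct for that. Now grasp, lift and check the hold.

```bash
cat > grasp.py <<'E'
from plant import robot
from h import *
import pickle
m=pickle.load(open("m.pkl","rb")); R=Rtool(Rsq(m["yaw"],0),1); e=eul(R); o=m["org"]
robot.move_pose(o+[0,0,.16],e)
print("down",robot.line_to(o+[0,0,.089],vel=.12,guard=6)); 
robot.set_gripper(.0); s=robot.observe(); print(s["gripper_width"],s["gripper_force"],s["tool_pos"]-o,s["tcp_rot"],s["ft_force"])
robot.line_to(o+[0,0,.19],vel=.15); robot.pause(.2)
s=robot.observe(); c=robot.get_calibration("wrist"); f=robot.grab_frame("wrist"); cv2.imwrite("pics/hold.png",f)
pickle.dump((c,s["tool_pos"],s["tcp_rot"]),open("hold.pkl","wb")); print(s["gripper_width"],s["ft_force"],s["time"])
E
python3 grasp.py
```

```text
down False
0.015322890023141626 59.06205117702484 [2.03877558e-04 8.23113266e-05 8.93147083e-02] [ 1.79968145e+02 -2.18545074e-03  1.03140056e+02] [-0.73241688  0.83139233  2.26443803]
0.01489230581056362 [ 0.10958326 -0.34256321 -1.41993524] 8.1583
```

View pics/hold.png

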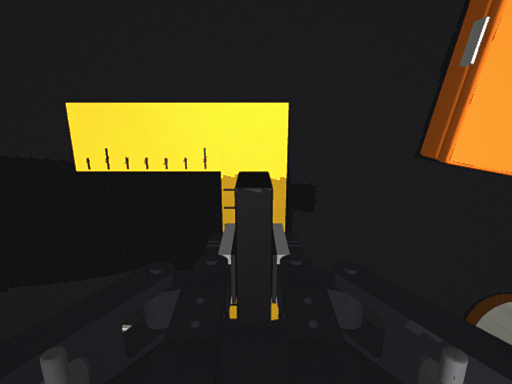

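It's held squarely: inner corner at px (221,171), top edge on row 102, right edge on column 288. Next I'll measure the in-hand offset and move to a pre-place pose above the panel.

```bash
cat > place1.py <<'E'
from plant import robot
from h import *
from io import StringIO
import contextlib,pickle
with contextlib.redirect_stdout(StringIO()): from meas import edges,inter,pts
m=pickle.load(open("m.pkl","rb")); c,tp,tr=pickle.load(open("hold.pkl","rb"))
T=Ro.from_euler("xyz",tr,degrees=True).as_matrix()
y=cv2.inRange(cv2.cvtColor(cv2.imread("pics/hold.png"),cv2.COLOR_BGR2HSV),(18,130,60),(38,255,255))
top=edges(y,(90,150,75,280),"h",0); bot=edges(y,(120,200,85,215),"h",1); out=edges(y,(110,225,240,300),"v",1); inn=edges(y,(178,220,205,260),"v",0)
def tool(px): return ((onplane(c,px,tp+T[:,2]*.0813,T[:,2])-tp)@T)
for n,e in (("top",top),("bot",bot),("out",out),("inn",inn)):
    P=tool(pts(e,30)); print(n,P[:,:2].round(4).tolist(),np.degrees(np.arctan2(*(P[1]-P[0])[1::-1])).round(2))
print("corner",tool([inter(inn,bot)]),"outer",tool([inter(out,top)]),"nominal corner .035 -.017 outer .069 .017")
V=Rsq(m["yv"],30); R=Rtool(V,1); tc=m["tc"]+V[:,2]*.0015
# TCP for corner at tray_corner + offset
def tcp(off): return tc+V@(np.array(off)+[.017,-.035,.0893])
pickle.dump((V,tc),open("v.pkl","wb"))
print("q",robot.ik(tcp([.008,.008,.012]),eul(R)))
robot.line_to(robot.observe()["tool_pos"]+[0,0,.08],vel=.2)
robot.move_pose(tcp([.008,.008,.08]),eul(R)); robot.pause(.2)
s=robot.observe(); print(s["ft_force"],s["time"],s["tool_pos"]-tcp([.008,.008,.08]))
E
python3 place1.py
```

```text
top [[0.07, -0.0592], [0.07, -0.0302]] 90.01
bot [[0.0354, -0.067], [0.0354, -0.0361]] 90.01
out [[0.016, 0.0168], [0.0478, 0.0169]] 0.1
inn [[0.0369, -0.0176], [0.0039, -0.0175]] 179.8
corner [[ 0.03543652 -0.01757937  0.0813    ]] outer [[0.06995776 0.01689048 0.0813    ]] nominal corner .035 -.017 outer .069 .017
q [-44.1111211  -20.36734261 -35.73201278  56.47079945  24.29388804
  38.57170213]
[-0.38315697  1.35422005 -1.16897337] 10.6917 [0.00036519 0.00063594 0.00010257]
```

```bash
cat > down.py <<'E'
from plant import robot
from h import *
import pickle
V,tc=pickle.load(open("v.pkl","rb"))
def loc(): s=robot.observe(); return V.T@(s["tool_pos"]-tc)-[.017,-.035,.0893]
def world(off): return tc+V@(np.array(off)+[.017,-.035,.0893])
def F(): return V.T@np.mean([(robot.pause(.01),robot.observe()["ft_force"])[1] for _ in range(10)],0)
if __name__=="__main__":
    robot.line_to(world([.008,.008,.012]),vel=.08); robot.pause(.2); F0=F(); print("free",F0,loc())
    pickle.dump(F0,open("f0.pkl","wb"))
    print(robot.line_to(world([.008,.008,-.006]),vel=.015,guard=3.5)); robot.pause(.1)
    print("touch",F()-F0,loc(),robot.observe()["time"])
    f=robot.grab_frame("wrist"); cv2.imwrite("pics/down.png",f)
E
python3 down.py
```

```text
free [-0.9049734  -0.35991127 -1.33884489] [0.00818228 0.00780522 0.01233309]
True
touch [1.54646383 0.72646691 7.29477537] [0.00785122 0.00809987 0.00154673] 12.9
```

View pics/down.png

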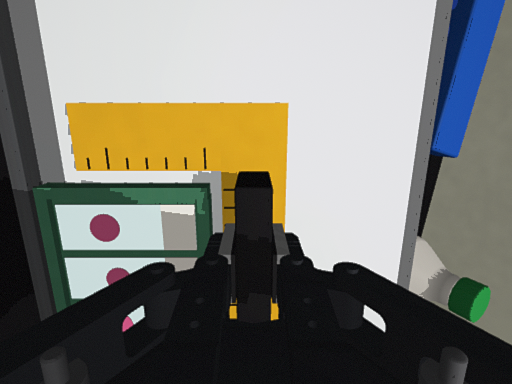

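The square lies on the panel just outside the tray corner: its short-leg edge is on row 170 against the tray's left rim on row 184, and its inner long edge is at column 221 against the upper rim at column 210. Now ease the normal force and slide home.

```bash
cat > slide.py <<'E'
from down import *
F0=pickle.load(open("f0.pkl","rb"))
l=loc(); z=l[2]+.0003
robot.line_to(world([l[0],l[1],z]),vel=.01); robot.pause(.1); print("eased",F()-F0,loc())
print(robot.line_to(world([-.005,l[1],z]),vel=.008,guard=3.5)); robot.pause(.1); print("x",F()-F0,loc())
l=loc()
print(robot.line_to(world([l[0],-.005,z]),vel=.008,guard=3.5)); robot.pause(.1); print("y",F()-F0,loc(),robot.observe()["time"])
cv2.imwrite("pics/pressed.png",robot.grab_frame("wrist"))
E
python3 slide.py
```

```text
eased [0.06990006 0.19910043 0.7585939 ] [0.0076846  0.0081837  0.00169357]
True
x [ 5.16061554 -0.6625999   2.63068289] [0.00131292 0.00816054 0.00173014]
True
y [0.59498372 1.14514728 3.88114769] [0.00131715 0.0081314  0.00159372] 15.0833
```

View pics/pressed.png

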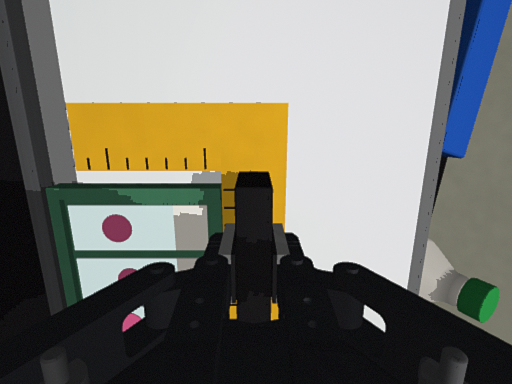

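Flush on the upper edge; the y-slide stopped early because easing x tripped the guard. Continue: slide y, then press both edges in small steps.

```bash
cat > slide2.py <<'E'
from down import *
F0=pickle.load(open("f0.pkl","rb"))
c=loc(); c[0]+=.0001; c[2]+=.0001
robot.line_to(world(c),vel=.01); robot.pause(.1); print("eased",F()-F0,loc())
c[1]=-.004; hit=robot.line_to(world(c),vel=.008,guard=3.5); robot.pause(.1); f=F()-F0; print(hit,"y",f,loc())
if hit:
    c[1]=loc()[1]
    for i in range(14):
        if f[0]<4: c[0]-=.0001
        if f[1]<4.5: c[1]-=.0001
        if f[1]>6: c[1]+=.0001
        if f[2]>8: c[2]+=.0001
        if f[2]<1: c[2]-=.0001
        robot.line_to(world(c),vel=.005); f=F()-F0; print(i,f.round(2),(loc()*1e3).round(2),(c*1e3).round(2))
        if f[0]>3.5 and 4<f[1]<6.5: break
robot.pause(.3); print("hold",F()-F0,loc(),robot.observe()["time"])
cv2.imwrite("pics/pressed2.png",robot.grab_frame("wrist"))
E
python3 slide2.py
```

```text
eased [0.43120618 0.45442337 2.5955739 ] [0.00126801 0.00816908 0.00160668]
True y [2.89544503 0.73274281 6.13643974] [0.00124088 0.00808982 0.00160431]
0 [2.62 0.55 2.78] [1.27 8.06 1.6 ] [1.3  7.99 1.68]
1 [3.81 1.44 1.86] [1.23 8.04 1.6 ] [1.2  7.89 1.68]
2 [5.1  3.49 1.7 ] [1.2  8.   1.63] [1.1  7.79 1.68]
3 [4.95 4.23 2.05] [1.25 7.94 1.68] [1.1  7.69 1.68]
hold [5.22602706 4.09910078 1.76023144] [0.00119041 0.00796351 0.00163228] 17.8833
```

View pics/pressed2.png

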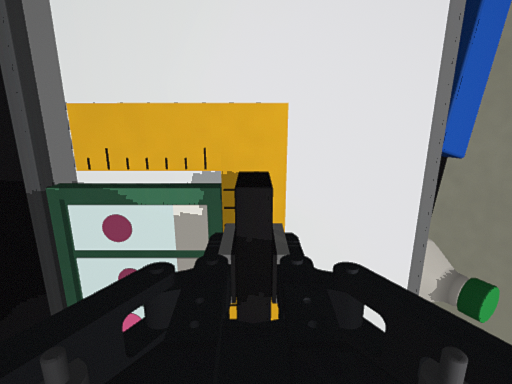

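The left edge is still 8 mm away; that was friction on the upper rim. I'll back off x, slide y home, then press x again.

```bash
cat > slide3.py <<'E'
from down import *
F0=pickle.load(open("f0.pkl","rb"))
def go(c,**k): h=robot.line_to(world(c),**k); return h
c=np.array([.0024,.0080,.0019])
go(c,vel=.01); robot.pause(.1); print("off",(F()-F0).round(2),loc())
c[1]=.002; h=go(c,vel=.015,guard=5); robot.pause(.1); print("near",h,(F()-F0).round(2),loc())
if not h:
    c[1]=-.004; h=go(c,vel=.006,guard=3); robot.pause(.1); f=F()-F0; print(h,"y",f.round(2),loc())
robot.pause(.1); print(robot.observe()["time"])
E
python3 slide3.py
```

```text
off [-0.67  0.74  1.55] [0.00196771 0.00790802 0.0017435 ]
near False [0.04 0.29 0.7 ] [0.00239487 0.00201849 0.00190378]
True y [2.41 0.17 4.89] [ 0.00204635 -0.00014855  0.00158607]
19.9667
```

```bash
cat > slide4.py <<'E'
from down import *
F0=pickle.load(open("f0.pkl","rb"))
c=np.array([.0024,loc()[1],.0018])
def step():
    robot.line_to(world(c),vel=.006); f=F()-F0; print(f.round(2),(loc()*1e3).round(2),(c*1e3).round(2)); return f
f=step()
for i in range(14):
    if f[1]>2.2: break
    c[1]-=.0003; f=step()
print("x press")
for i in range(14):
    if f[0]>3.5 or f[1]>5.5: break
    c[0]-=.0002; f=step()
robot.pause(.1); print(robot.observe()["time"])
cv2.imwrite("pics/pressed4.png",robot.grab_frame("wrist"))
E
python3 slide4.py
```

```text
[ 0.71 -1.05  2.97] [ 2.16 -0.09  1.65] [ 2.4  -0.14  1.8 ]
[-0.18  1.61  4.01] [ 2.14 -0.14  1.61] [ 2.4  -0.44  1.8 ]
[-0.86  4.24  5.17] [ 2.2  -0.38  1.62] [ 2.4  -0.74  1.8 ]
x press
[0.26 5.06 3.89] [ 2.14 -0.39  1.64] [ 2.2  -0.74  1.8 ]
[1.27 5.65 3.09] [ 2.1  -0.42  1.67] [ 2.   -0.74  1.8 ]
21.8333
```

View pics/pressed4.png

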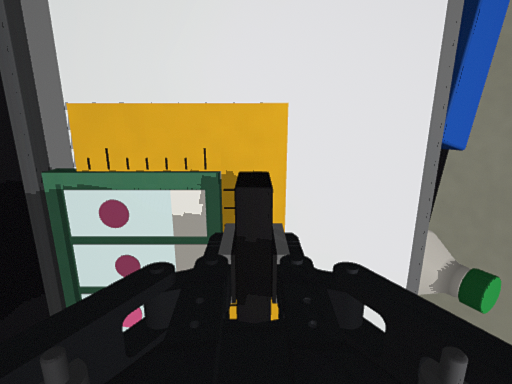

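It's home against the left rim (row 171). Ease y, bring x home, then load both lightly.

```bash
cat > slide5.py <<'E'
from down import *
F0=pickle.load(open("f0.pkl","rb"))
c=np.array([.0020,-.0001,.0018])
def step():
    robot.line_to(world(c),vel=.006); f=F()-F0; print(f.round(2),(loc()*1e3).round(2),(c*1e3).round(2)); return f
f=step(); c[0]=.0014; f=step()
for i in range(14):
    if f[0]>4.5: break
    c[0]-=.0002; f=step()
print("y press")
for i in range(14):
    if f[1]>4.3: break
    c[1]-=.00015; f=step()
    if f[0]<3.5: c[0]-=.0001
robot.pause(.3); print((F()-F0).round(2),loc(),robot.observe()["time"])
cv2.imwrite("pics/pressed5.png",robot.grab_frame("wrist")); np.save("c.npy",c)
E
python3 slide5.py
```

```text
[1.03 1.15 0.96] [ 2.06 -0.35  1.85] [ 2.  -0.1  1.8]
[1.09 0.1  1.29] [ 1.4  -0.3   1.86] [ 1.4 -0.1  1.8]
[ 2.28 -1.14  0.11] [ 1.36 -0.29  1.9 ] [ 1.2 -0.1  1.8]
[ 4.03 -1.98 -0.89] [ 1.28 -0.28  1.93] [ 1.  -0.1  1.8]
[ 5.38 -2.16 -1.82] [ 1.27 -0.28  1.98] [ 0.8 -0.1  1.8]
y press
[ 5.3  -1.57 -0.74] [ 1.26 -0.31  1.97] [ 0.8  -0.25  1.8 ]
[5.99 0.23 0.02] [ 1.24 -0.35  1.98] [ 0.8 -0.4  1.8]
[6.51 1.73 1.27] [ 1.24 -0.34  1.97] [ 0.8  -0.55  1.8 ]
[6.5  2.16 2.1 ] [ 1.23 -0.37  1.94] [ 0.8 -0.7  1.8]
[6.85 3.39 2.43] [ 1.25 -0.42  1.96] [ 0.8  -0.85  1.8 ]
[6.33 3.96 3.33] [ 1.22 -0.43  1.95] [ 0.8 -1.   1.8]
[6.42 4.48 4.01] [ 1.25 -0.46  1.94] [ 0.8  -1.15  1.8 ]
[6.41 5.22 4.  ] [ 0.00127203 -0.00043903  0.00193473] 26.275
```

Both edges are loaded: about 6 N on the upper rim, about 5 N sideways, and about 4 N on the panel. One more rebalanced hold, then relax, release and check.

```bash
cat > rel.py <<'E'
from down import *
F0=pickle.load(open("f0.pkl","rb")); c=np.load("c.npy")
def step():
    robot.line_to(world(c),vel=.006); f=F()-F0; print(f.round(2),(loc()*1e3).round(2),(c*1e3).round(2)); return f
c+=[.0003,-.0001,-.0002]; f=step()
for i in range(4):
    if f[1]>5.5: break
    c[1]-=.00015; f=step()
robot.pause(.4); print("hold",(F()-F0).round(2))
c+=[.0001,.0005,0]; step()
robot.set_gripper(.035); robot.pause(.2); print("open",(F()-F0).round(2),loc(),robot.observe()["gripper_width"])
cc=loc(); robot.line_to(world(cc+[0,0,.10]),vel=.1)
R=Rtool(V,1); p=tc+V@[0,-.05,0]-R@[-.01,0,.24]; robot.line_to(p,vel=.15); robot.pause(.3)
cal=robot.get_calibration("wrist"); f=robot.grab_frame("wrist"); cv2.imwrite("pics/final.png",f); pickle.dump(cal,open("fin.pkl","wb"))
print(robot.observe()["time"]); cv2.imwrite("pics/final_c.png",cv2.resize(f[60:330,130:400],None,fx=2.2,fy=2.2,interpolation=cv2.INTER_CUBIC))
E
python3 rel.py
```

```text
[4.99 5.83 6.17] [ 1.36 -0.48  1.76] [ 1.1  -1.25  1.6 ]
hold [5.02 5.91 6.08]
[4.57 4.47 5.51] [ 1.36 -0.39  1.74] [ 1.2  -0.75  1.6 ]
open [0.94 0.35 1.33] [ 0.00110486 -0.00075182  0.00155237] 0.03460834053204155
30.0917
```

View pics/final_c.png

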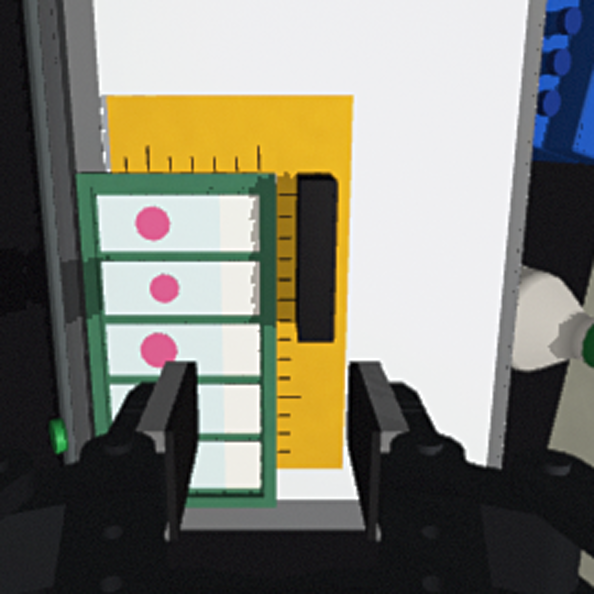

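The square lies flush on both edges (crop corner at (275,173)), the hand is clear and the tray looks in place. I'll check the numbers before handing in.

```bash
cat > fin.py <<'E'
from h import *
import pickle,contextlib
from io import StringIO
with contextlib.redirect_stdout(StringIO()): from meas import edges,inter,pts
V,tc=pickle.load(open("v.pkl","rb")); c=pickle.load(open("fin.pkl","rb"))
hsv=cv2.cvtColor(cv2.imread("pics/final.png"),cv2.COLOR_BGR2HSV)
y=cv2.inRange(hsv,(15,130,60),(38,255,255)); g=cv2.inRange(hsv,(55,70,30),(90,255,255))
out=edges(y,(110,215,260,310),"v",1); top=edges(y,(90,130,182,285),"h",0)
up=edges(g,(150,260,225,275),"v",1); left=edges(g,(125,165,172,250),"h",0)
L=lambda px,h:(onplane(c,px,tc+V[:,2]*h,V[:,2])-tc)@V*1e3
for n,e,h in (("out",out,.008),("top",top,.008),("up",up,.012),("left",left,.012)):
    P=L(pts(e,40),h); d=P[1]-P[0]; print(n,np.degrees(np.arctan2(d[0],d[1])).round(2))
print("sq outer (expect tray+34,34)",L([inter(out,top)],.008).round(2),"tray",L([inter(up,left)],.012).round(2))
E
python3 fin.py
```

```text
out 0.05
top 90.08
up 179.99
left 90.03
sq outer (expect tray+34,34) [[34.03 34.38  8.  ]] tray [[-0.4   0.27 12.  ]]
```

Pose is within 0.4 mm and 0.1°. But friction may have carried part of the sideways press, leaving it uncertain that the left rim saw over 1 N. With 20 s left, I'll regrasp in place and press once more, diagonally and with almost no panel load.

```bash
cat > again.py <<'E'
from down import *
F0=pickle.load(open("f0.pkl","rb")); c=np.array([.00125,-.0004,.0017])
robot.line_to(world(c+[0,0,.05]),vel=.2); robot.line_to(world(c),vel=.1,guard=6); robot.set_gripper(0)
def FF(): return V.T@np.mean([(robot.pause(.01),robot.observe()["ft_force"])[1] for _ in range(4)],0)-F0
f=FF(); print(f.round(2),(loc()*1e3).round(2),robot.observe()["gripper_width"])
ok=0
for i in range(22):
    t=np.array([5.5,5.5,.8]); e=t-f; st=np.clip(e*[-.00008,-.00008,-.00005],-.0002,.0002); st[np.abs(e)<.5]=0
    c+=st; robot.line_to(world(c),vel=.006); f=FF(); print(f.round(1),(loc()*1e3).round(2))
    ok=ok+1 if abs(f[0]-5.5)<1 and abs(f[1]-5.5)<1 and f[2]<2 else 0
    if ok>=2 or robot.observe()["time"]>41: break
robot.pause(.35); print("hold",FF().round(2),robot.observe()["time"])
c+=[.0002,.0004,0]; robot.line_to(world(c),vel=.006)
robot.set_gripper(.035); robot.pause(.1); cc=loc(); robot.line_to(world(cc+[0,0,.10]),vel=.15)
R=Rtool(V,1); p=tc+V@[0,-.05,0]-R@[-.01,0,.24]; robot.line_to(p,vel=.2); robot.pause(.2)
cal=robot.get_calibration("wrist"); cv2.imwrite("pics/final.png",robot.grab_frame("wrist")); pickle.dump(cal,open("fin.pkl","wb"))
print(robot.observe()["time"])
E
python3 again.py && python3 fin.py
```

```text
[-0.96  1.96 10.06] [ 1.82 -0.97  2.73] 0.014706113918560925
[0.1 2.1 9. ] [ 1.72 -0.97  2.71]
[1.6 2.5 7.9] [ 1.57 -1.02  2.72]
[3.4 3.  7.2] [ 1.34 -1.04  2.71]
[6.7 3.8 3.9] [ 1.24 -1.08  2.74]
[6.9 3.7 2.7] [ 1.23 -1.07  2.74]
[6.5 5.  2.8] [ 1.26 -1.13  2.76]
[7.2 4.2 1.6] [ 1.26 -1.12  2.75]
[6.  4.7 1.6] [ 1.26 -1.13  2.75]
[6.7 4.9 1.9] [ 1.27 -1.1   2.73]
[5.9 4.9 1.5] [ 1.33 -1.17  2.8 ]
[6.6 5.2 1.3] [ 1.28 -1.13  2.75]
[6.2 5.5 1.7] [ 1.33 -1.14  2.77]
[5.7 4.7 1. ] [ 1.3  -1.16  2.76]
hold [5.83 4.99 1.03] 35.8
37.9583
out -0.26
top 90.06
up -180.0
left 90.04
sq outer (expect tray+34,34) [[33.73 33.88  8.  ]] tray [[-0.68 -0.33 12.  ]]
```

```bash
python3 -c "
from plant import robot
print(robot.job_done())"
```

```text
the job is handed in; nothing more can be done
None
```

I handed the job in at about 38 s: by camera, the small square lies released within about 0.5 mm and 0.3° of the tray's upper-left corner, the tray moved about 0.6 mm, and wrist readings of 5–6 N along each edge put both presses above 1 N (not measured at the edges themselves).

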